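# Charge the bench hand pump

## Task

Make the bench hand pump ready for filtering, using the fingers only to push and press: first push the vent valve's handle round to its stop, so that it stands crosswise to the vent nozzle (shut), and then press the palm plunger down again and again, letting it spring back up each time, until the indicator pin has popped fully out and the black ring on its shaft shows above the collar. Pump only with the valve shut, leave the plunger up at the end, do not touch the indicator pin itself, and leave the pots, bottles, flask and marker round the pump where they are.

Things in the scene. Friction and masses are not known exactly. Their poses are not given: they have to be found in the camera images.
- pump: bench hand pump screwed to the worktop: grey block on a dark base plate, 120 x 270 mm (x, y). Origin: centre of its underside, on the worktop; z up, its front (-x) roughly towards the robot, its long side along its y. In its frame: plunger axis at y +68 mm (left end), indicator pin at y -22 mm, vent valve axis at y -95 mm (right end), all at x 0. The vent nozzle (brass, barbed, 71 mm above the worktop) points along -y from the valve.
- plunger_top (a point): top centre of the palm plunger: a round grey mushroom head, 88 mm across and 26 mm thick, nearly flat on its middle 60 mm (2 mm higher at the centre), facing up. 150 mm above the worktop when up, 130 mm when pressed fully down. The point moves with the plunger.
- plunger (a joint): travel of the plunger in m: 0 up, 0.020 fully down (hard stop). Spring return: about 3 N to start, 10 N at the bottom, plus 2 to 3 N while it drives the pin. A stroke of more than about 80 percent of the travel, followed by full release (below 2 mm), raises the pin by 6 mm (one ratchet notch; up to 10 mm on the first stroke); a short stroke may raise it less or not at all.
- pin (a joint): travel of the indicator pin in m: 0 in, 0.036 fully out (stop at 0.037); starts between 0 and 0.012 and stays where it is left. It rises only while the plunger goes down; further strokes after it is fully out do nothing.
- pin_top (a point): top of the indicator pin: upright steel pin 12 mm thick with an 18 mm round cap; 8 mm above the collar when in, 44 mm above it when fully out. A black rubber ring round the shaft appears above the collar only over the last 5 mm of its travel.
- pin_collar (a point): centre of the top of the round aluminium collar (32 mm across, 92 mm above the worktop) out of which the pin rises.
- valve (a joint): angle of the vent valve handle in rad, counter-clockwise seen from above: 0 open (handle along the pump's -y, in line with the nozzle), 1.571 shut (handle along the pump's +x, away from the robot, against its stop). Starts between 0 and 0.5; friction of 0.07 N m holds it where it is left.
- valve_axis (a point): point on the valve's vertical turning axis at the mid-height of the handle, 98 mm above the worktop.
- valve_tip (a point): middle of the free end of the valve handle, a steel bar 12 mm wide and 14 mm high (its underside 91 mm, its top 105 mm above the worktop) that reaches 62 mm from the axis; this point is 62 mm from the axis and moves with it.
- pot_a: bystander: white sample pot 37 mm across, 42 mm high, in front of the pump; origin under its centre
- pot_b: bystander: white sample pot 34 mm across, 36 mm high, in front of the pump; origin under its centre
- dropper: bystander: amber dropper bottle with black teat, 34 mm across, 84 mm high, behind the pump; origin under its centre
- small_bottle: bystander: small white screw-cap bottle, 48 mm across, 75 mm high, behind the pump; origin under its centre
- marker: bystander: black marker pen 132 mm long, 13 mm high, lying in front of the pump; origin under its centre, pen along its x
- flask: bystander: glass conical flask 67 mm across, 108 mm high, at the back; origin under its centre
- washer: bystander: wash bottle with red cap, 62 mm across, 165 mm high, at the back; origin on its underside

How it is judged:
On the way, in this order (a step that is already met when the one before it is completed fails the run):
1. the vent valve is shut (value of joint valve above 1.35 rad), for 0.2 s.
2. the indicator pin is fully out (value of joint pin above 0.0315 m), for 0.2 s.
At the end, for the whole second after the job is handed in: The valve handle is at its shut stop (within 0.22 rad), the pin is out by more than 31.5 of its 36 mm, and the plunger is back up (within 3 mm) and at rest (value of joint valve above 1.35 rad and value of joint pin above 0.0315 m and value of joint plunger below 0.003 m and not (velocity of joint plunger above 0.01 m/s)); the robot touches nothing.
It fails at once if the plunger is pressed more than 5 mm while the vent valve is not shut (value of joint plunger above 0.005 m and value of joint valve below 1.3 rad).
It fails at once if the robot touches the indicator pin (contact force between any of the arm, the fingers and pin above 0.5 N).
It fails at once if a bystander is pushed, lifted or tipped (30 mm) (distance of any of pot_a, pot_b, dropper, small_bottle, marker, flask, washer from where it was at the start of the episode above 0.03 m or angle between any of pot_a, pot_b, dropper, small_bottle, flask, washer's own z axis and vertical above 0.6 rad).
It also fails if it takes over 56 s, if anything falls off the work surface, if the arm or the gripper's body presses on something with over 40 N, if the wrist force passes 120 N, or if a joint passes its speed limit or range.

## Robot

A 7-joint arm with a two-finger parallel gripper is mounted at the origin on a cart in front of the work surface, level with it; the furniture and walls round the work are solid. World frame = base frame: x ahead of the robot, y to its left, z up, the work surface at z = 0. Lengths are in m, angles in rad, forces in N, time in s.
With the tool pointing down it reaches from about 0.4 to 0.85 m from the base axis. Payload 4.5 kg.
Tool frame: the origin (TCP) lies midway between the tips of the shut fingers; the grasp point (between the pads) lies 19 mm behind it; z points along the fingers, y is the direction in which the jaws open and shut (so a half turn about z gives the same grasp; the last joint's range is limited). The gripper opens to 88 mm and grips with 3 to 60 N. Pads are 18 mm wide; open, the fingers measure 123 mm over their backs; the gripper's body (75 mm by 187 mm) begins 45 mm behind the grasp point.
Start: joints at [-1.204, 0.689, -0.195, 1.565, 0.157, 0.902, -0.215], TCP at [0.204, 0.591, 0.239] pointing down, gripper open.
Joint ranges: [-3.01, 3.01], [-0.46, 2.08], [-1.47, 1.51], [0.13, 2.56], [-1, 4.14], [0.04, 2.09], [-2.66, 2.66]. Speed limits (rad/s): [2.57, 2.57, 3.14, 3.14, 3.14, 3.14, 3.14].

## Interface

Orientations are given as a unit quaternion [x, y, z, w].
In Python, from plant import get_state, snapshot, finish_job, find_in gives the robot as it stands.
- The arm moves only by the shell command python3 -m creep 'ROWS' [OPENING] [FORCE]. ROWS is JSON, one flat list of numbers, 6 for each row, row after row: the shift along the tool's x, y, z in mm, then the turn, a rotation vector about the tool's x, y, z in degrees. In form: [tx, ty, tz, wx, wy, wz, tx, ty, tz, wx, wy, wz, ...]. A call has 1 to 5 rows; each row shifts and turns the pose as measured when the row begins, along the tool's axes as they then stand; what a row does not reach is not made up. A row lasts 1/12 s, in which the tool goes at most 41.7 mm and 7.16 degrees, less where a joint would pass 70% of its speed; a pose out of reach is approached as far as the arm can. A call is refused whole if a number of a shift passes 41.7 or a number of a turn 7.16, either way. A call with a gripper value outside its range is refused whole. OPENING is the finger opening in mm, from 0 to 88.1, set as the call begins (- or left out, the last holds). The fingers move at their own pace and stop on an object; FORCE is the grip in N (left out, the last holds). Time passes only in rows, so rows that do not move let the fingers close. It gives the time, the measured TCP pose, the force and the opening at its end, in the units of the state.
- get_state(): the state, without advancing time (a new reading comes with each control period).
- snapshot(name): name is "scene" or "top"; returns a dict with "color" (480x640x3 uint8, red, green, blue), "intrinsics" (3x3 intrinsics, pixels), "extrinsics" (4x4, takes a point from world to camera coordinates). Camera axes: x right, y down, z forward; pixel columns grow to the right and rows downward; lengths in m; the calibration is good to about 2 mm. A picture is of the moment at which its call begins. There is no depth.
- finish_job(): hands the job in, once; it reports no verdict.
Trained networks look in the newest picture that a camera, given by its name, has taken for a name from the list of things; names that differ only in an ending like _2 or _b are one class to them, and where a whole thing is asked for, a point or a joint stands for the part that bears it (a point fixed in the world has none). Each returns a list of dicts, best first, with "score" (0 to 1); they miss things now and then, are a little off and sometimes report something else, mostly with a low value. They report only what shows in the picture. A call takes as long as a camera call.
- find_in(thing, camera): "xy" ([column, row] in pixels, amid what is visible of it).
The state is a dict: "clock": time; "q": joint angles; "qd": joint speeds; "joint_torque": joint torques, N m; "tool_pos": TCP position; "eef_rot": TCP orientation; "contact_force": force on the tool from outside, world axes, zero at the start; "moment": the same for the moment, N m; "opening": opening from 0.0 (shut) to 1.0 (fully open).
Only numpy, scipy, OpenCV 4.12 (cv2) and the standard library are available. Lean on these libraries where they do the work, as an engineer would, in place of code of your own. Each camera call takes 0.05 s, during which the arm holds its last target.

## Working session

There is one attempt and no reset: what is moved stays moved. The work goes in short steps, Python scripts to look and compute and a shell command to move; the robot and the scene stay as the last step left them, time stands still between calls to the robot, and variables do not carry over. Pictures are saved under pics/ and viewed, and the job is handed in when it is done.

```bash
ls; mkdir -p pics
cat > h.py <<'E'
import numpy as np, cv2
from plant import get_state, snapshot, finish_job, find_in
def save(cam,name):
    s=snapshot(cam); cv2.imwrite(f'pics/{name}.png',s['color'][:,:,::-1]); return s
def ray(s,uv):
    K=np.array(s['intrinsics']);T=np.array(s['extrinsics']);R=T[:3,:3];t=T[:3,3]
    d=R.T@np.linalg.solve(K,[uv[0],uv[1],1]); return -R.T@t,d
def atz(s,uv,z):
    c,d=ray(s,uv); return c+d*(z-c[2])/d[2]
def proj(s,p):
    K=np.array(s['intrinsics']);T=np.array(s['extrinsics']); q=K@(T[:3,:3]@np.array(p)+T[:3,3]); return q[:2]/q[2]
E
python3 - <<'E'
from h import *
st=get_state(); print({k:np.round(v,3).tolist() for k,v in st.items()})
for c in ['scene','top']:
    s=save(c,c+'0'); print(c,np.round(ray(s,(320,240)),3).tolist())
    for n,z in [('pump',.05),('plunger_top',.15),('pin_top',.105),('pin_collar',.092),('valve_axis',.098),('valve_tip',.098),('pot_a',.02),('dropper',.04),('small_bottle',.04),('marker',.006),('flask',.05),('washer',.08)]:
        for r in find_in(n,c)[:2]: print(n,np.round(r['score'],2),np.round(r['xy'],1),np.round(atz(s,r['xy'],z),3))
E
```

```text
pics
{'clock': 0.0, 'q': [-1.204, 0.69, -0.195, 1.566, 0.157, 0.902, -0.215], 'qd': [0.002, 0.002, 0.001, 0.001, 0.001, 0.001, 0.001], 'joint_torque': [0.0, -52.756, -1.266, -15.343, -0.053, 0.006, 0.0], 'tool_pos': [0.204, 0.59, 0.238], 'eef_rot': [0.166, 0.986, -0.001, -0.0], 'contact_force': [0.295, 0.239, -0.713], 'moment': [-0.017, -0.04, 0.01], 'opening': 1.0}
scene [[0.221, 0.509, 0.56], [0.422, -0.754, -0.503]]
pump 0.92 [346.7 292.7] [ 0.532 -0.135  0.05 ]
pump 0.63 [292.2 268.2] [ 0.642 -0.151  0.05 ]
plunger_top 0.92 [346.7 247.1] [ 0.522 -0.108  0.15 ]
pin_collar 0.61 [349.9 288.9] [ 0.507 -0.092  0.092]
valve_axis 0.58 [346.6 289.6] [ 0.506 -0.081  0.098]
valve_tip 0.79 [351.7 213.3] [ 0.606 -0.296  0.098]
pot_a 0.94 [405.1 285.4] [ 0.474 -0.241  0.02 ]
pot_a 0.93 [404.  324.3] [ 0.436 -0.143  0.02 ]
dropper 0.87 [282.8 308.9] [ 0.603 -0.061  0.04 ]
dropper 0.73 [399.4 286.9] [ 0.471 -0.205  0.04 ]
small_bottle 0.85 [296.1 270.4] [ 0.641 -0.162  0.04 ]
marker 0.69 [166.8 295.5] [ 0.815 -0.031  0.006]
marker 0.54 [430.5 310.8] [ 0.418 -0.214  0.006]
flask 0.72 [171.2 294.
[... 235 characters left out ...]
1 [297.1 267.1] [ 0.53  -0.135  0.15 ]
pin_top 0.41 [338.9 250.5] [ 0.562 -0.215  0.105]
pin_collar 0.94 [330.4 256.4] [ 0.552 -0.198  0.092]
valve_axis 0.88 [331.  256.6] [ 0.551 -0.199  0.098]
valve_tip 0.75 [379.1 230.3] [ 0.601 -0.296  0.098]
valve_tip 0.46 [333.9 254.9] [ 0.554 -0.205  0.098]
pot_a 0.76 [346.6 296.6] [ 0.469 -0.231  0.02 ]
pot_a 0.65 [306.5 311.8] [ 0.439 -0.145  0.02 ]
dropper 0.77 [276.4 228. ] [ 0.619 -0.086  0.04 ]
small_bottle 0.88 [308.2 219.2] [ 0.636 -0.154  0.04 ]
small_bottle 0.59 [298.7 264.4] [ 0.54  -0.132  0.04 ]
marker 0.79 [340.9 323.9] [ 0.411 -0.218  0.006]
marker 0.36 [329.9 251.5] [ 0.568 -0.199  0.006]
flask 0.82 [243.3 156.1] [ 0.774 -0.019  0.05 ]
```

Run:
```python
import cv2
a=cv2.imread('pics/top0.png')[150:350,220:440]; cv2.imwrite('pics/top0c.png',cv2.resize(a,None,fx=3,fy=3,interpolation=3))
a=cv2.imread('pics/scene0.png')[170:370,240:460]; cv2.imwrite('pics/scene0c.png',cv2.resize(a,None,fx=3,fy=3,interpolation=3))
```

```text
(no output)
```

View pics/top0c.png

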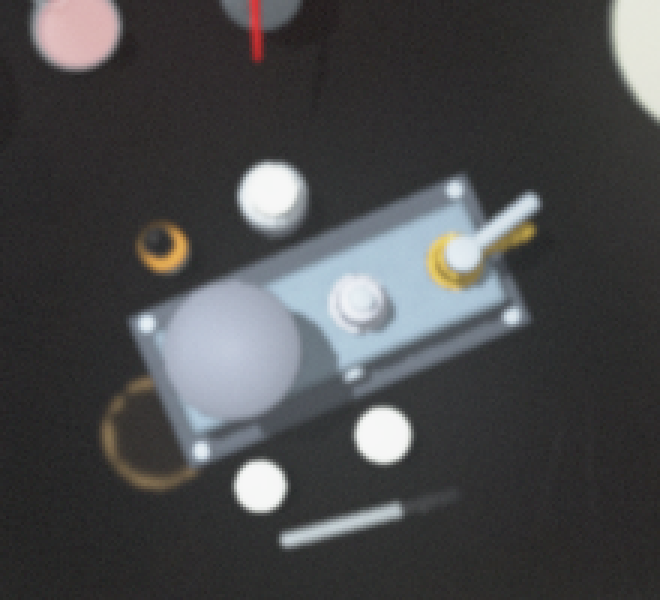

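View pics/scene0c.png

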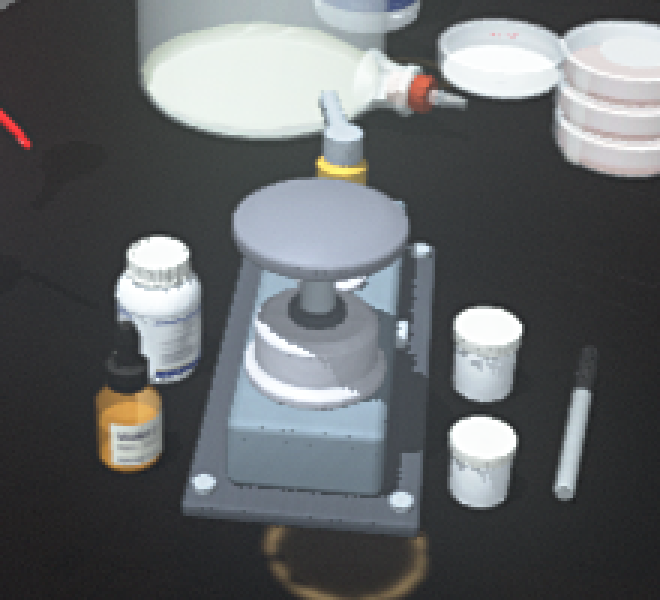

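View pics/scene0.png

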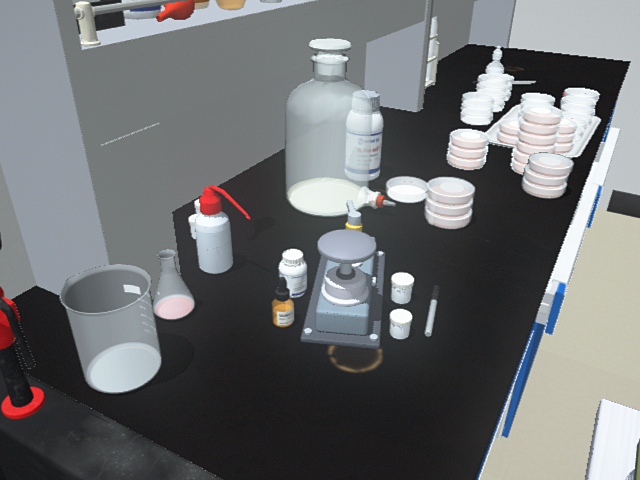

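Run:
```python
from h import *
s=save('top','top1'); 
f=lambda x,y:(220+(x+.5)/3-.5,150+(y+.5)/3-.5)
for n,p,z in [('plunger',(232,350),.145),('pin',(363,300),.105),('collar',(357,303),.092),('axis',(463,252),.106),('tip',(536,201),.105),('s1',(146,323),.014),('s2',(455,188),.014),('s3',(513,316),.014),('s4',(201,451),.014)]:
    print(n,np.round(atz(s,f(*p),z),4))
P=[atz(s,f(*p),.014)[:2] for p in [(146,323),(455,188),(513,316),(201,451)]]
c=np.mean(P,0); yv=((P[0]-P[1])+(P[3]-P[2])); yv/=np.linalg.norm(yv); xv=np.array([yv[1],-yv[0]])
print('center',c,'yaw',np.degrees(np.arctan2(xv[1],xv[0])))
for n,y in [('plunger',.068),('pin',-.022),('valve',-.095)]: print(n,c+yv*y)
```

```text
plunger [ 0.5319 -0.1342  0.145 ]
pin [ 0.5639 -0.2185  0.105 ]
collar [ 0.563  -0.2149  0.092 ]
axis [ 0.5937 -0.285   0.106 ]
tip [ 0.6263 -0.3345  0.105 ]
s1 [ 0.5584 -0.0645  0.014 ]
s2 [ 0.6508 -0.2916  0.014 ]
s3 [ 0.5562 -0.3301  0.014 ]
s4 [ 0.4652 -0.1025  0.014 ]
center [ 0.5576526  -0.19716458] yaw 21.96055980449486
plunger [ 0.53222275 -0.13409856]
pin [ 0.5658799  -0.21756829]
valve [ 0.59317958 -0.28527152]
```

View pics/top1.png

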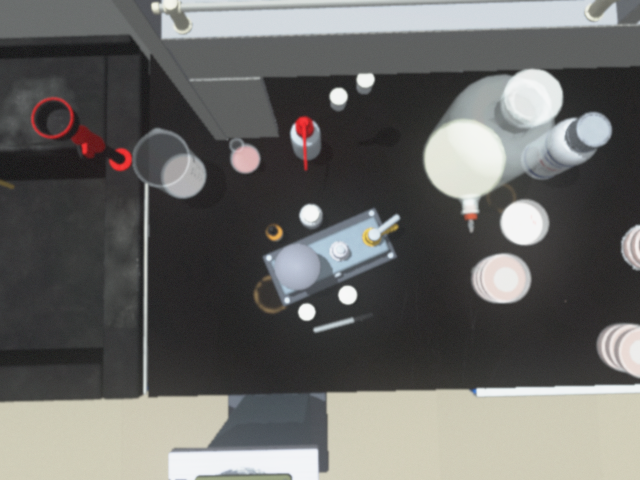

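```bash
python3 - <<'E'
from h import *
s=snapshot('top')
for n,p,z in [('carboy bottom c',(465,158),.01),('carboy bottom L',(424,158),.01),('bottom',(465,198),.01),('spig tip',(471,230),.05),('carboy top lid',(532,97),.35),('beaker bot',(185,176),0),('beaker top',(163,158),.15),('washer',(305,140),.03),('petri',(502,278),.04)]:
    print(n,np.round(atz(s,p,z),3))
E
python3 -m creep '[0,0,0,0,0,0]' 0 10
```

```text
carboy bottom c [ 0.767 -0.504  0.01 ]
carboy bottom L [ 0.77  -0.413  0.01 ]
bottom [ 0.677 -0.499  0.01 ]
spig tip [ 0.602 -0.495  0.05 ]
carboy top lid [ 0.76  -0.493  0.35 ]
beaker bot [0.747 0.121 0.   ]
beaker top [0.745 0.116 0.15 ]
washer [ 0.812 -0.151  0.03 ]
petri [ 0.5   -0.557  0.04 ]
clock: 1.48
tool_pos: [0.2042, 0.5907, 0.2388]
eef_rot: [0.166, 0.986, 0.0, -0.0]
contact_force: [-0.5, -0.2, -0.2]
opening: 0.944
```

```bash
cat > plan.py <<'E'
import sys,json,numpy as np
from scipy.spatial.transform import Rotation as Ro
from plant import get_state
# args: x y z yaw(deg of tool x) step_mm nrows
x,y,z,yaw,step=map(float,sys.argv[1:6]); n=int(sys.argv[6]) if len(sys.argv)>6 else 5
st=get_state(); p=np.array(st['tool_pos']); R=Ro.from_quat(st['eef_rot'])
c,s=np.cos(np.radians(yaw)),np.sin(np.radians(yaw))
T=Ro.from_matrix(np.array([[c,s,0],[s,-c,0],[0,0,-1]]))
ex=R.apply([1,0,0]); print('t',round(st['clock'],2),'p',np.round(p,4),'yaw',round(np.degrees(np.arctan2(ex[1],ex[0])),1),'F',np.round(st['contact_force'],1),'q',np.round(st['q'],2),'tilt',np.round(R.apply([0,0,1])[:2],3))
tgt=np.array([x,y,z]); rows=[]
for i in range(n):
    d=tgt-p; L=np.linalg.norm(d)
    if L>step/1e3: d*=step/1e3/L
    w=(R.inv()*T).as_rotvec(degrees=True); a=np.linalg.norm(w)
    if a>7: w*=7/a
    if a<0.3: w*=0
    r=np.r_[R.inv().apply(d)*1e3,w]; r=[round(v,1) for v in r]; rows+=[v+0. for v in r]
    p=p+R.apply(r[:3])/1e3; R=R*Ro.from_rotvec(r[3:],degrees=True)
print(json.dumps(rows)); print('left mm',np.round((tgt-p)*1e3,1))
E
python3 plan.py 0.5 0.2 0.26 100 40
```

```text
t 1.48 p [0.2042 0.5907 0.2388] yaw 160.9 F [-0.5 -0.2 -0.2] q [-1.2   0.69 -0.19  1.57  0.16  0.9  -0.22] tilt [0. 0.]
[-33.2, -22.2, -1.7, 0.0, 0.0, 7.0, -35.7, -18.0, -1.7, 0.0, 0.0, 7.0, -37.6, -13.5, -1.7, 0.0, 0.0, 7.0, -39.0, -8.9, -1.7, 0.0, 0.0, 7.0, -39.8, -4.0, -1.8, 0.0, 0.0, 7.0]
left mm [ 175.1 -231.4   12.7]
```

```bash
python3 -m creep '[-33,-22,-2,0,0,7,-36,-18,-2,0,0,7,-38,-13,-2,0,0,7,-39,-9,-2,0,0,7,-40,-4,-2,0,0,7]' 0 10; python3 plan.py 0.5 0.2 0.26 60 40
```

```text
clock: 1.9
tool_pos: [0.3191, 0.4362, 0.2469]
eef_rot: [0.456, 0.89, 0.003, -0.006]
contact_force: [0.6, 0.0, 0.4]
opening: 0.572
t 1.9 p [0.3191 0.4362 0.2469] yaw 125.8 F [0.6 0.  0.4] q [-0.99  0.56 -0.05  1.82  0.02  0.75 -0.42] tilt [-0.008  0.011]
[-39.9, 1.2, -2.3, 0.0, -0.1, 7.0, -39.5, 6.0, -2.2, 0.0, -0.1, 7.0, -38.5, 10.8, -2.1, -0.1, -0.1, 7.0, -36.9, 15.4, -2.1, 0.0, -0.1, 7.0, -34.7, 19.8, -2.0, 0.0, 0.0, 7.0]
left mm [ 59.4 -77.5   4.3]
```

```bash
python3 -m creep '[-40,1,-2,0,0,7,-39,6,-2,0,0,7,-38,11,-2,0,0,7,-37,15,-2,0,0,7,-35,20,-2,0,0,7]'; python3 plan.py 0.5 -0.15 0.26 50 40
```

```text
clock: 2.32
tool_pos: [0.4433, 0.2699, 0.2561]
eef_rot: [0.708, 0.707, 0.003, -0.007]
contact_force: [0.1, -0.0, 0.2]
opening: 0.191
t 2.32 p [0.4433 0.2699 0.2561] yaw 89.9 F [ 0.1 -0.   0.2] q [-0.7   0.53  0.11  1.87 -0.11  0.74 -0.52] tilt [-0.005  0.014]
[-39.6, 5.4, -1.0, -0.1, -0.1, 7.0, -38.7, 10.2, -0.9, -0.1, -0.1, 7.0, -37.1, 14.8, -0.8, -0.1, -0.1, 7.0, -35.1, 19.2, -0.7, -0.1, -0.1, 7.0, -32.4, 23.4, -0.6, -0.1, -0.1, 7.0]
left mm [  29.9 -221.7    2. ]
```

```bash
python3 -c "
from h import *
s=save('scene','sc1')"
```

```text
(no output)
```

View pics/sc1.png

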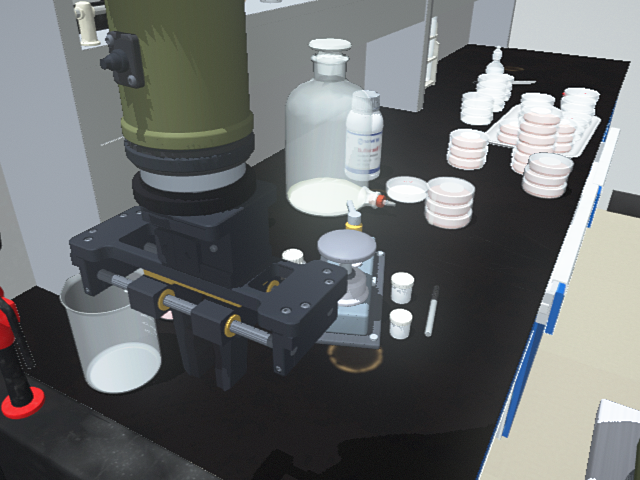

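The picture shows the gripper (around pixel 215,300) coming in over the empty bench, its body lying along tool y as assumed, and the pump undisturbed at (346,290). Carrying on.

```bash
python3 -m creep '[-40,5,-1,0,0,7,-39,10,-1,0,0,7,-37,15,-1,0,0,7,-35,19,-1,0,0,7,-32,23,-1,0,0,7]'; python3 plan.py 0.56 -0.36 0.26 50 40
```

```text
clock: 2.78
tool_pos: [0.4755, 0.0727, 0.2599]
eef_rot: [0.889, 0.457, 0.006, -0.006]
contact_force: [-0.1, -0.8, -0.3]
opening: 0.002
t 2.78 p [0.4755 0.0727 0.2599] yaw 54.4 F [-0.1 -0.8 -0.3] q [-0.42  0.48  0.28  1.98 -0.22  0.7  -0.62] tilt [0.006 0.016]
[-27.5, 29.1, -0.6, -0.3, -0.9, 4.4, -25.2, 31.1, 0.0, 0.0, 0.0, 0.0, -25.2, 31.1, 0.0, 0.0, 0.0, 0.0, -25.2, 31.1, 0.0, 0.0, 0.0, 0.0, -25.2, 31.1, 0.0, 0.0, 0.0, 0.0]
left mm [ 4.620e+01 -2.362e+02  2.000e-01]
```

```bash
python3 -m creep '[-28,29,-1,0,0,7,-25,31,0,0,0,5,-22,33,0,0,0,0,-22,33,0,0,0,0,-22,33,0,0,0,0]'; python3 plan.py 0.58 -0.345 0.20 40 40
```

```text
clock: 3.2
tool_pos: [0.5064, -0.1313, 0.259]
eef_rot: [0.934, 0.358, 0.007, -0.006]
contact_force: [0.5, 0.3, -0.4]
opening: 0.005
t 3.2 p [ 0.5064 -0.1313  0.259 ] yaw 42.0 F [ 0.5  0.3 -0.4] q [-0.02  0.54  0.31  1.87 -0.26  0.77 -0.4 ] tilt [0.009 0.017]
[-15.3, 35.7, 9.6, -0.4, -1.0, 2.0, -13.9, 36.1, 10.1, 0.0, 0.0, 0.0, -13.9, 36.1, 10.1, 0.0, 0.0, 0.0, -13.8, 36.2, 10.1, 0.0, 0.0, 0.0, -13.9, 36.2, 10.0, 0.0, 0.0, 0.0]
left mm [ 10.6 -30.6  -8.5]
```

```bash
python3 -m creep '[-15,36,8,0,-1,2,-14,36,10,0,0,0,-14,36,10,0,0,0,-14,36,10,0,0,0,-14,36,10,0,0,0]'; python3 plan.py 0.588 -0.340 0.14 38 40
```

```text
clock: 3.62
tool_pos: [0.5708, -0.3228, 0.2107]
eef_rot: [0.94, 0.342, 0.001, -0.003]
contact_force: [1.0, 0.5, -0.3]
opening: 0.005
t 3.62 p [ 0.5708 -0.3228  0.2107] yaw 40.0 F [ 1.   0.5 -0.3] q [ 0.3   0.78  0.29  1.51 -0.27  0.9  -0.2 ] tilt [0.001 0.006]
[1.0, 13.1, 37.8, -0.2, -0.2, 2.0, 1.3, 11.2, 32.9, 0.0, 0.0, 0.0, 0.0, 0.0, 0.0, 0.0, 0.0, 0.0, 0.0, 0.0, 0.0, 0.0, 0.0, 0.0, 0.0, 0.0, 0.0, 0.0, 0.0, 0.0]
left mm [ 0. -0.  0.]
```

```bash
python3 -m creep '[1,13,36,0,0,2,1,11,30,0,0,0,0,0,0,0,0,0]'
python3 - <<'E'
from h import *
for c in ['top','scene']:
    s=save(c,c+'2'); p=get_state()['tool_pos']; u=proj(s,p); print(u)
    i=cv2.imread(f'pics/{c}2.png'); x,y=[int(v) for v in u]
    x0=max(0,min(520,x-60)); y0=max(0,y-60)
    cv2.circle(i,(x,y),1,(0,0,255),-1)
    cv2.imwrite(f'pics/{c}2c.png',cv2.resize(i[y0:y0+120,x0:x0+120],None,fx=5,fy=5,interpolation=3))
E
python3 plan.py 0.592 -0.338 0.09 38 40
```

```text
clock: 3.87
tool_pos: [0.5883, -0.3534, 0.1414]
eef_rot: [0.947, 0.321, 0.001, 0.002]
contact_force: [-1.1, -0.2, -0.7]
opening: 0.007
[412.13379717 233.10262767]
[374.90650691 179.66353918]
t 3.97 p [ 0.5896 -0.3519  0.146 ] yaw 37.5 F [-0.4  0.2  0.4] q [ 0.33  0.89  0.28  1.46 -0.3   0.82 -0.2 ] tilt [ 0.008 -0.004]
[7.0, -7.0, 38.8, 0.5, -0.2, -0.5, 3.2, -2.9, 17.2, 0.0, 0.0, 0.0, 0.0, 0.0, 0.0, 0.0, 0.0, 0.0, 0.0, 0.0, 0.0, 0.0, 0.0, 0.0, 0.0, 0.0, 0.0, 0.0, 0.0, 0.0]
left mm [-0.  -0.1 -0. ]
```

View pics/scene2c.png

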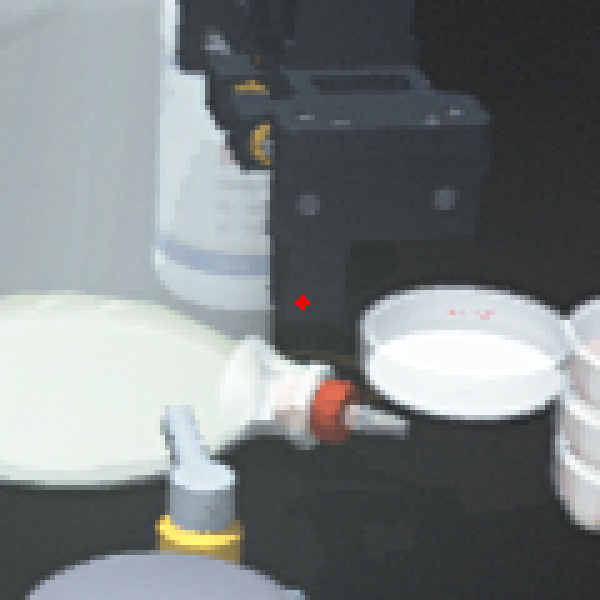

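View pics/top2c.png

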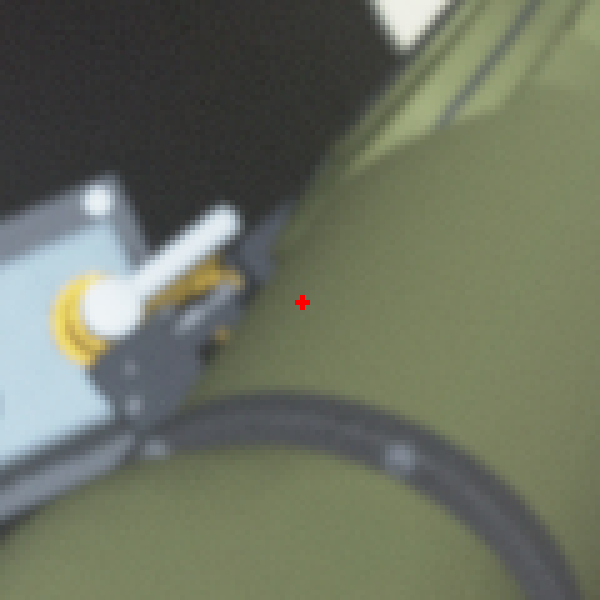

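The scene camera shows the shut fingertips (about 375,185) on the robot side of the handle, whose tip is at (351,200). They are clear of the nozzle and the carboy's tap. In the top view the arm hides the fingers, but the handle is free. Lowering beside the handle.

```bash
python3 -m creep '[4,-6,30,0,0,0,2,-2,20,0,0,0,0,0,4,0,0,0,0,0,0,0,0,0]'; python3 plan.py 0.592 -0.338 0.09 38 40
```

```text
clock: 4.3
tool_pos: [0.5952, -0.3398, 0.1002]
eef_rot: [0.946, 0.324, 0.008, 0.007]
contact_force: [0.6, -0.1, -0.0]
opening: 0.005
t 4.3 p [ 0.5952 -0.3398  0.1002] yaw 37.8 F [ 0.6 -0.1 -0. ] q [ 0.33  0.94  0.25  1.51 -0.32  0.71 -0.19] tilt [ 0.02  -0.008]
[-1.5, -3.6, 10.1, 1.1, -0.6, -0.2, 0.0, 0.0, 0.0, 0.0, 0.0, 0.0, 0.0, 0.0, 0.0, 0.0, 0.0, 0.0, 0.0, 0.0, 0.0, 0.0, 0.0, 0.0, 0.0, 0.0, 0.0, 0.0, 0.0, 0.0]
left mm [ 0. -0.  0.]
```

```bash
cat > arc.py <<'E'
import sys,json,numpy as np
from scipy.spatial.transform import Rotation as Ro
from plant import get_state
ths=[float(a) for a in sys.argv[1:]]
A=np.array([.5934,-.2851]); r=.044; d=.015; Z=.0905
st=get_state(); p=np.array(st['tool_pos']); R=Ro.from_quat(st['eef_rot'])
def show(p,R):
    ex=R.apply([1,0,0]); yaw=np.degrees(np.arctan2(ex[1],ex[0])); v=p[:2]-A; 
    # handle angle estimate assuming flat contact dist d
    L=np.hypot(*v); th=np.degrees(np.arctan2(v[1],v[0])+np.arcsin(d/L))
    print('t',round(st['clock'],2),'p',np.round(p,4),'yaw',round(yaw,1),'handle est',round(th,1),'r',round(L*1e3),'F',np.round(st['contact_force'],1),'M',np.round(st['moment'],2),'q7',round(st['q'][6],2))
show(p,R); rows=[]
for th in ths:
    a=np.radians(th); u=np.array([np.cos(a),np.sin(a)]); n=np.array([-u[1],u[0]])
    tgt=np.r_[A+r*u-d*n,Z]; c,s=-np.sin(a),np.cos(a)
    T=Ro.from_matrix(np.array([[c,s,0],[s,-c,0],[0,0,-1]]))
    w=(R.inv()*T).as_rotvec(degrees=True); m=np.linalg.norm(w)
    if m>7: w*=7/m
    r_=[round(v,1)+0. for v in np.r_[R.inv().apply(tgt-p)*1e3,w]]; rows+=r_
    p=p+R.apply(r_[:3])/1e3; R=R*Ro.from_rotvec(r_[3:],degrees=True)
print(json.dumps(rows))
E
python3 arc.py -66 -60 -54 -49 -44
```

```text
t 4.3 p [ 0.5952 -0.3398  0.1002] yaw 37.8 handle est -72.2 r 55 F [ 0.6 -0.1 -0. ] M [-0.06  0.17 -0.01] q7 -0.19
[7.0, -5.3, 9.6, 0.5, -0.4, 7.0, 4.5, 1.8, 0.1, 0.5, -0.3, 0.8, 4.6, 1.4, 0.0, 0.0, 0.0, -6.0, 3.9, 1.1, 0.0, 0.0, 0.0, -5.0, 3.9, 1.2, 0.0, 0.0, 0.0, -5.0]
```

```bash
python3 -m creep '[6,-5,9,0,0,0,4,1,1,0,0,0,4,1,0,0,0,-2,4,1,0,0,0,-5]'; python3 arc.py -49 -43 -37 -31 -25
```

```text
clock: 4.63
tool_pos: [0.6111, -0.327, 0.0964]
eef_rot: [0.923, 0.384, 0.01, 0.011]
contact_force: [-2.2, -0.9, -0.9]
opening: 0.006
t 4.63 p [ 0.6111 -0.327   0.0964] yaw 45.2 handle est -47.9 r 45 F [-2.2 -0.9 -0.9] M [-0.23  0.45  0.01] q7 -0.12
[-0.9, 0.6, 5.9, 1.6, -0.6, 4.2, 4.6, 1.3, 0.0, 0.0, 0.0, -6.0, 4.7, 1.3, 0.0, 0.0, 0.0, -6.0, 4.7, 1.4, 0.0, 0.0, 0.0, -6.0, 4.7, 1.3, 0.0, 0.0, 0.0, -6.0]
```

```bash
python3 -m creep '[2,1,4,1,0,-2,4.5,1.5,1,0,0,-6,4.5,1.5,1,0,0,-6,4.5,1.5,1,0,0,-6,4.5,1.5,1,0,0,-6]'; python3 arc.py -24 -18 -12 -6 0
```

```text
clock: 5.05
tool_pos: [0.6292, -0.3184, 0.094]
eef_rot: [0.805, 0.594, 0.003, 0.008]
contact_force: [-1.1, -1.6, 0.4]
opening: 0.008
t 5.05 p [ 0.6292 -0.3184  0.094 ] yaw 72.8 handle est -25.0 r 49 F [-1.1 -1.6  0.4] M [-0.21  0.42  0.01] q7 0.2
[1.1, -2.2, 3.5, 0.9, 0.2, 6.8, 4.7, 1.3, 0.0, 0.0, 0.0, -6.0, 4.6, 1.4, 0.0, 0.0, 0.0, -6.0, 4.7, 1.3, 0.0, 0.0, 0.0, -6.0, 4.7, 1.3, 0.0, 0.0, 0.0, -6.0]
```

```bash
python3 -m creep '[3,0,3,0,0,0,5,0,1,0,0,-4,5,0,1,0,0,-6,5,1,1,0,0,-6,5,1,0,0,0,-6]'; python3 arc.py 0 6 12 17 21
```

```text
clock: 5.47
tool_pos: [0.6398, -0.3013, 0.0926]
eef_rot: [0.673, 0.739, -0.0, 0.016]
contact_force: [0.1, -1.4, -1.5]
opening: 0.003
t 5.47 p [ 0.6398 -0.3013  0.0926] yaw 95.3 handle est -1.5 r 49 F [ 0.1 -1.4 -1.5] M [-0.35  0.09  0.06] q7 0.46
[1.5, -2.3, 2.0, 1.3, 1.3, 5.3, 4.7, 1.3, 0.0, 0.0, 0.0, -6.0, 4.6, 1.4, 0.0, 0.0, 0.0, -6.0, 3.9, 1.1, 0.0, 0.0, 0.0, -5.0, 3.1, 0.9, 0.0, 0.0, 0.0, -4.0]
```

```bash
python3 -m creep '[4,-1,0,1,1,0,5,0,1,0,0,-4,5,0,0,0,0,-4,5,0,0,0,0,-5,4,0,0,0,0,-4]'; python3 arc.py 21 23
```

```text
clock: 5.88
tool_pos: [0.6404, -0.2831, 0.0953]
eef_rot: [0.555, 0.832, -0.002, 0.012]
contact_force: [2.3, -6.3, -2.7]
opening: 0.006
t 5.88 p [ 0.6404 -0.2831  0.0953] yaw 112.6 handle est 21.0 r 47 F [ 2.3 -6.3 -2.7] M [-1.62 -0.48 -0.1 ] q7 0.67
[0.1, -0.6, 4.8, 0.5, 1.2, 1.6, 1.6, 0.5, 0.0, 0.0, 0.0, -2.0]
```

```bash
python3 -m creep '[3,0,1,0,1,0,3,0,0,0,0,0,2,0,0,0,0,0]'; python3 arc.py 23
```

```text
clock: 6.13
tool_pos: [0.6399, -0.2834, 0.0963]
eef_rot: [0.557, 0.83, -0.0, 0.011]
contact_force: [1.8, -2.8, -3.2]
opening: 0.003
t 6.13 p [ 0.6399 -0.2834  0.0963] yaw 112.2 handle est 20.9 r 47 F [ 1.8 -2.8 -3.2] M [-0.76 -0.29 -0.04] q7 0.67
[1.7, 0.4, 5.8, 0.7, 1.1, -0.8]
```

```bash
python3 -m creep '[-12,0,0,0,0,0,-20,0,0,0,0,0,-10,0,-20,0,0,0,0,0,-40,0,0,0,0,0,-40,0,0,0]'
python3 - <<'E'
from h import *
for c in ['top','scene']:
    s=save(c,c+'3'); u=proj(s,[.593,-.285,.098]); x,y=[int(v) for v in u]
    i=cv2.imread(f'pics/{c}3.png'); x0=x-60;y0=y-60
    cv2.imwrite(f'pics/{c}3c.png',cv2.resize(i[y0:y0+120,x0:x0+120],None,fx=5,fy=5,interpolation=3)); print(c,x0,y0,proj(s,[.6505,-.2618,.105]),proj(s,[.5934,-.2851,.105]))
E
python3 plan.py 0.532 -0.134 0.22 90 40
```

```text
clock: 6.55
tool_pos: [0.6498, -0.3147, 0.1905]
eef_rot: [0.559, 0.829, -0.0, -0.001]
contact_force: [1.2, 0.4, 1.0]
opening: 0.003
top 313 174 [361.16649661 205.58083785] [373.97635199 233.86044596]
scene 295 157 [321.01027205 211.52281261] [355.71559366 213.91226855]
t 6.65 p [ 0.6549 -0.3166  0.1981] yaw 112.0 F [-0.4 -0.4  1.4] q [ 0.42  0.87 -0.08  1.27  0.07  0.99  0.72] tilt [ 0.014 -0.006]
[38.9, -8.2, -4.5, 0.2, 0.2, 7.0, 37.6, -12.9, -4.3, 0.2, 0.1, 7.0, 35.8, -17.4, -4.2, 0.3, 0.2, 7.0, 33.4, -21.7, -4.0, 0.0, 0.0, 1.0, 33.0, -22.2, -3.9, 0.0, 0.0, 0.0]
left mm [-11.7  17.5   2.1]
```

View pics/scene3c.png

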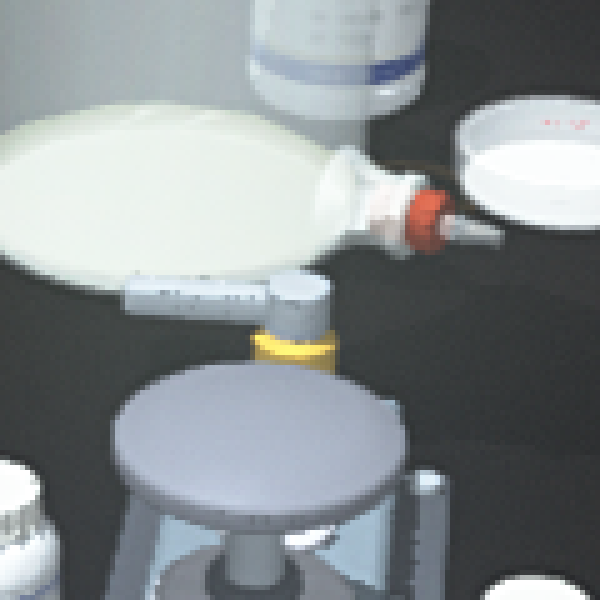

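View pics/top3c.png

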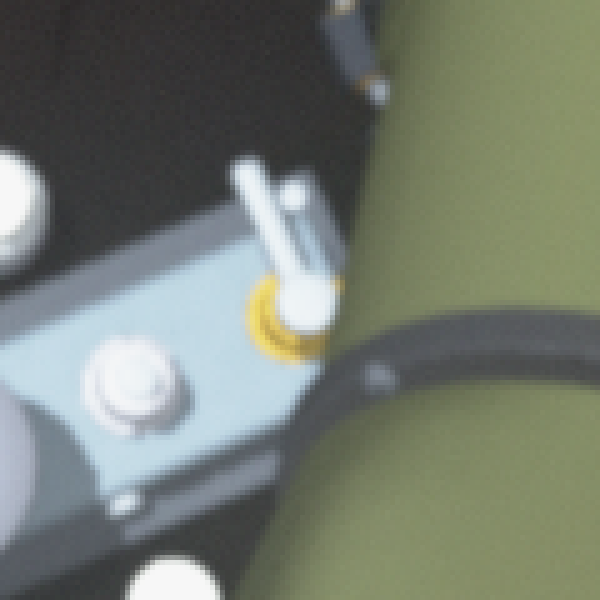

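The handle now points across the nozzle: its tip is at (321,214) in scene and (363,208) in top, within about 0.02 rad of where the shut position projects. The plunger head is clear at (346,247), so I'm moving above it.

```bash
python3 -m creep '[39,-8,-5,0,0,7,38,-13,-4,0,0,7,36,-17,-4,0,0,7,33,-22,0,0,0,0,33,-22,0,0,0,0]'; python3 plan.py 0.532 -0.134 0.17 90 40
```

```text
clock: 7.07
tool_pos: [0.5442, -0.1509, 0.2078]
eef_rot: [0.71, 0.705, 0.005, 0.012]
contact_force: [0.9, 1.3, -0.0]
opening: 0.004
t 7.07 p [ 0.5442 -0.1509  0.2078] yaw 89.6 F [ 0.9  1.3 -0. ] q [ 0.16  0.64  0.04  1.82 -0.03  0.66  0.21] tilt [ 0.023 -0.01 ]
[15.9, -12.2, 34.6, 1.3, 0.6, -0.4, 1.2, -0.9, 2.8, 0.0, 0.0, 0.0, 0.0, 0.0, 0.0, 0.0, 0.0, 0.0, 0.0, 0.0, 0.0, 0.0, 0.0, 0.0, 0.0, 0.0, 0.0, 0.0, 0.0, 0.0]
left mm [-0.  0.  0.]
```

```bash
python3 -m creep '[16,-12,20,1,0.5,0,1,-1,14,0,0,0,0,0,4,0,0,0,0,0,0,0,0,0]'; python3 plan.py 0.532 -0.134 0.125 90 40
```

```text
clock: 7.4
tool_pos: [0.5251, -0.1182, 0.1698]
eef_rot: [0.706, 0.708, 0.003, -0.003]
contact_force: [-0.0, -0.2, 0.1]
opening: 0.003
t 7.4 p [ 0.5251 -0.1182  0.1698] yaw 90.2 F [-0.  -0.2  0.1] q [ 0.13  0.68  0.02  1.9  -0.04  0.57  0.19] tilt [-0.     0.009]
[-13.5, 5.7, 37.2, 0.0, -0.5, 0.2, -2.6, 1.2, 7.5, 0.0, 0.0, 0.0, 0.0, 0.0, 0.0, 0.0, 0.0, 0.0, 0.0, 0.0, 0.0, 0.0, 0.0, 0.0, 0.0, 0.0, 0.0, 0.0, 0.0, 0.0]
left mm [-0.  0. -0.]
```

```bash
python3 -m creep '[-14,6,6,0,0,0,0,0,10,0,0,0,0,0,8,0,0,0,0,0,8,0,0,0,0,0,6,0,0,0]'; python3 plan.py 0.532 -0.134 0.13 90 40 1
```

```text
clock: 7.82
tool_pos: [0.5347, -0.1346, 0.1319]
eef_rot: [0.708, 0.706, 0.005, -0.002]
contact_force: [-3.1, 3.0, 13.2]
opening: 0.006
t 7.82 p [ 0.5347 -0.1346  0.1319] yaw 89.8 F [-3.1  3.  13.2] q [ 0.16  0.75  0.02  1.89 -0.04  0.5   0.21] tilt [0.005 0.01 ]
[0.6, -2.7, 1.9, 0.3, -0.5, -0.2]
left mm [ 0. -0. -0.]
```

```bash
python3 -m creep '[0,-2,4,0,0,0,0,0,3,0,0,0]'; python3 -m creep '[0,0,-12,0,0,0,0,0,-10,0,0,0,0,0,-4,0,0,0,0,0,0,0,0,0]';  python3 - <<'E'
from h import *
for c in ['top','scene']:
    s=save(c,c+'4'); u=proj(s,[.564,-.216,.1]); x,y=[int(v) for v in u]
    i=cv2.imread(f'pics/{c}4.png'); x0=x-60;y0=y-60; print(u)
    cv2.imwrite(f'pics/{c}4c.png',cv2.resize(i[y0:y0+120,x0:x0+120],None,fx=5,fy=5,interpolation=3))
E
python3 plan.py 0.532 -0.134 0.13 90 40 1
```

```text
clock: 7.98
tool_pos: [0.5348, -0.1347, 0.1296]
eef_rot: [0.709, 0.705, 0.007, -0.001]
contact_force: [-13.1, 4.5, 52.8]
opening: 0.004
clock: 8.32
tool_pos: [0.5365, -0.137, 0.1581]
eef_rot: [0.711, 0.703, 0.009, 0.001]
contact_force: [0.6, -0.9, -0.6]
opening: 0.008
[339.32217628 249.86444146]
[352.9309879  237.44919658]
t 8.42 p [ 0.5358 -0.1368  0.1571] yaw 89.4 F [ 0.7 -0.7  0.2] q [ 0.16  0.71  0.02  1.88 -0.05  0.55  0.21] tilt [0.013 0.011]
[2.4, -4.2, 27.1, 0.7, -0.7, -0.6]
left mm [-0.  0.  0.]
```

View pics/scene4c.png

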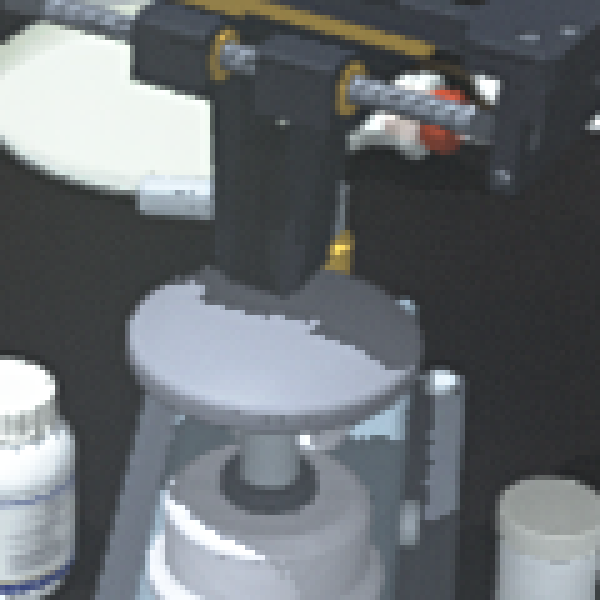

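View pics/top4c.png

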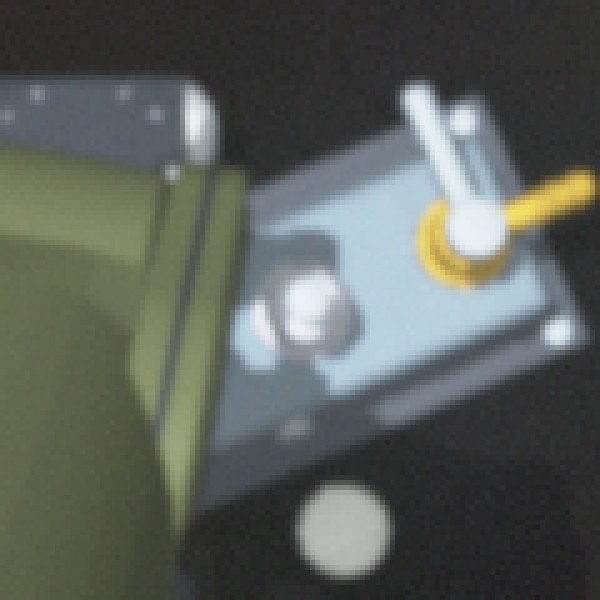

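The first full stroke reached the hard stop at z 0.1296, and the plunger sprang back. The top view shows the pin cap higher, the valve still crosswise and the nozzle visible. Next stroke, a little gentler.

```bash
python3 -m creep '[2,-4,8,0,0,0,0,0,9,0,0,0,0,0,8,0,0,0,0,0,5,0,0,0,0,0,2,0,0,0]'; python3 -m creep '[0,0,-12,0,0,0,0,0,-10,0,0,0,0,0,-5,0,0,0,0,0,0,0,0,0]'
```

```text
clock: 8.83
tool_pos: [0.533, -0.1354, 0.1299]
eef_rot: [0.712, 0.702, 0.009, 0.001]
contact_force: [-6.9, 2.3, 27.9]
opening: 0.006
clock: 9.17
tool_pos: [0.5332, -0.1358, 0.1571]
eef_rot: [0.712, 0.702, 0.01, 0.001]
contact_force: [-0.5, 0.7, -0.4]
opening: -0.001
```

Good stroke (27.9 N at 0.1299, full release). Again, with two more single strokes.

```bash
python3 -m creep '[0,0,8,0,0,0,0,0,9,0,0,0,0,0,8,0,0,0,0,0,5,0,0,0,0,0,2,0,0,0]'; python3 -m creep '[0,0,-12,0,0,0,0,0,-10,0,0,0,0,0,-5,0,0,0,0,0,0,0,0,0]'; python3 -m creep '[0,0,8,0,0,0,0,0,9,0,0,0,0,0,8,0,0,0,0,0,5,0,0,0,0,0,2,0,0,0]'; python3 -m creep '[0,0,-12,0,0,0,0,0,-10,0,0,0,0,0,-5,0,0,0,0,0,0,0,0,0]'
python3 - <<'E'
from h import *
s=save('top','top5'); u=proj(s,[.564,-.216,.1]); x,y=[int(v) for v in u]
i=cv2.imread('pics/top5.png')[y-40:y+40,x-40:x+40]
cv2.imwrite('pics/top5c.png',cv2.resize(i,None,fx=7,fy=7,interpolation=3))
for z in (.1,.112,.118,.124,.13,.136): print(z,(proj(s,[.5655,-.2175,z])-[x-40,y-40])*7)
E
```

```text
clock: 9.58
tool_pos: [0.534, -0.1361, 0.1299]
eef_rot: [0.713, 0.702, 0.01, 0.002]
contact_force: [-5.9, 1.9, 26.8]
opening: 0.006
clock: 9.92
tool_pos: [0.5334, -0.1362, 0.1554]
eef_rot: [0.713, 0.702, 0.01, 0.002]
contact_force: [0.1, 0.3, -0.5]
opening: 0.005
clock: 10.33
tool_pos: [0.534, -0.1364, 0.1301]
eef_rot: [0.713, 0.701, 0.011, 0.003]
contact_force: [-3.6, 1.1, 14.0]
opening: 0.005
clock: 10.67
tool_pos: [0.5332, -0.1363, 0.1553]
eef_rot: [0.713, 0.701, 0.011, 0.003]
contact_force: [0.0, 0.3, 0.0]
opening: 0.011
0.1 [287.39722878 280.61902731]
0.112 [288.93945541 277.30068634]
0.118 [289.72658533 275.60705363]
0.124 [290.52469076 273.8898054 ]
0.13 [291.33400287 272.14844425]
0.136 [292.15475937 270.38245871]
```

View pics/top5c.png

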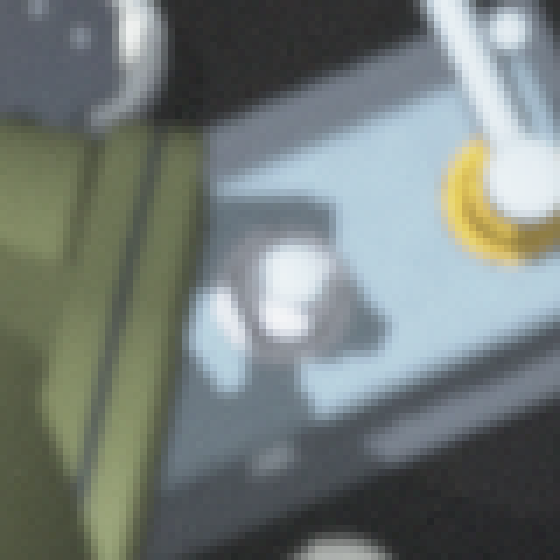

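The top camera looks down almost along the pin, so the height is hard to read, though the cap does stand out of its shadow. Extra strokes do no harm, so three more before stepping away to check.

```bash
for i in 1; do python3 -m creep '[0,0,8,0,0,0,0,0,9,0,0,0,0,0,8,0,0,0,0,0,5,0,0,0,0,0,2,0,0,0]'; python3 -m creep '[0,0,-12,0,0,0,0,0,-10,0,0,0,0,0,-5,0,0,0,0,0,0,0,0,0]'; done
python3 -m creep '[0,0,8,0,0,0,0,0,9,0,0,0,0,0,8,0,0,0,0,0,5,0,0,0,0,0,2,0,0,0]'; python3 -m creep '[0,0,-12,0,0,0,0,0,-10,0,0,0,0,0,-5,0,0,0,0,0,0,0,0,0]'
python3 -m creep '[0,0,8,0,0,0,0,0,9,0,0,0,0,0,8,0,0,0,0,0,5,0,0,0,0,0,2,0,0,0]'; python3 -m creep '[0,0,-12,0,0,0,0,0,-10,0,0,0,0,0,-5,0,0,0,0,0,0,0,0,0]'
python3 plan.py 0.5 0.05 0.26 90 40
```

```text
clock: 11.13
tool_pos: [0.5334, -0.1363, 0.1301]
eef_rot: [0.714, 0.7, 0.012, 0.003]
contact_force: [-3.6, 0.7, 11.2]
opening: 0.004
clock: 11.47
tool_pos: [0.5327, -0.1363, 0.1558]
eef_rot: [0.714, 0.7, 0.012, 0.003]
contact_force: [0.2, 0.4, -0.1]
opening: 0.005
clock: 11.88
tool_pos: [0.5333, -0.1364, 0.13]
eef_rot: [0.715, 0.699, 0.013, 0.004]
contact_force: [-3.5, 2.0, 16.9]
opening: 0.007
clock: 12.22
tool_pos: [0.5325, -0.1363, 0.1552]
eef_rot: [0.715, 0.7, 0.013, 0.003]
contact_force: [-0.9, -0.1, 0.7]
opening: 0.005
clock: 12.63
tool_pos: [0.5329, -0.1364, 0.1301]
eef_rot: [0.715, 0.699, 0.013, 0.004]
contact_force: [-3.4, 1.0, 14.2]
opening: 0.01
clock: 12.97
tool_pos: [0.5321, -0.1363, 0.1551]
eef_rot: [0.715, 0.699, 0.013, 0.004]
contact_force: [-0.4, 0.0, -0.5]
opening: 0.006
t 12.97 p [ 0.5321 -0.1363  0.1551] yaw 88.7 F [-0.4  0.  -0.5] q [ 0.17  0.7   0.01  1.9  -0.05  0.52  0.2 ] tilt [0.024 0.014]
[34.6, -6.3, -19.1, 1.4, -0.8, -1.3, 34.5, -6.0, -19.4, 0.0, 0.0, 0.0, 34.5, -5.9, -19.4, 0.0, 0.0, 0.0, 34.5, -6.0, -19.4, 0.0, 0.0, 0.0, 34.4, -5.9, -19.5, 0.0, 0.0, 0.0]
left mm [-2.4 13.9  7.8]
```

```bash
python3 -m creep '[0,0,-30,1,-1,0,20,-15,-30,0,0,0,38,-15,-20,0,0,0,39,-10,0,0,0,0,39,-10,0,0,0,0]';  python3 -m creep '[39,-10,0,0,0,0,39,-10,0,0,0,0,39,0,0,0,0,0]'
python3 - <<'E'
from h import *
for c in ['top','scene']:
    s=save(c,c+'6'); u=proj(s,[.564,-.216,.11]); x,y=[int(v) for v in u]
    i=cv2.imread(f'pics/{c}6.png'); x0=x-50;y0=y-50; 
    cv2.imwrite(f'pics/{c}6c.png',cv2.resize(i[y0:y0+100,x0:x0+100],None,fx=6,fy=6,interpolation=3))
    for n in ['pin_top','pin_collar']: print(c,n,[(round(r['score'],2),np.round(r['xy'],1).tolist()) for r in find_in(n,c)[:3]])
    for z in (.092,.124,.13,.136): print(z,proj(s,[.5655,-.2175,z]),(proj(s,[.5655,-.2175,z])-[x0,y0])*6)
E
```

```text
clock: 13.38
tool_pos: [0.4814, -0.0063, 0.2271]
eef_rot: [0.722, 0.692, -0.006, 0.0]
contact_force: [0.9, 0.3, -0.3]
opening: 0.002
clock: 13.63
tool_pos: [0.4607, 0.1148, 0.2215]
eef_rot: [0.723, 0.691, -0.011, -0.002]
contact_force: [0.1, 0.2, -0.8]
opening: 0.007
top pin_top [(0.58, [339.0, 323.9]), (0.4, [339.2, 250.1])]
top pin_collar [(0.9, [330.1, 255.2]), (0.21, [295.6, 266.0])]
0.092 [339.91315926 249.3973838 ] [305.47895557 302.38430283]
0.124 [340.50352725 248.12711506] [309.02116351 294.76269035]
0.13 [340.61914327 247.87834918] [309.7148596  293.27009507]
0.136 [340.7363942  247.62606553] [310.41836517 291.75639318]
scene pin_top []
scene pin_collar [(0.94, [344.3, 309.0])]
0.092 [352.33661159 241.00311446] [296.01966951 354.01868678]
0.124 [353.10895631 224.08698289] [300.65373788 252.52189737]
0.13 [353.25683601 220.84807642] [301.54101603 233.08845854]
0.136 [353.40570741 217.58744915] [302.43424447 213.52469491]
```

View pics/scene6c.png

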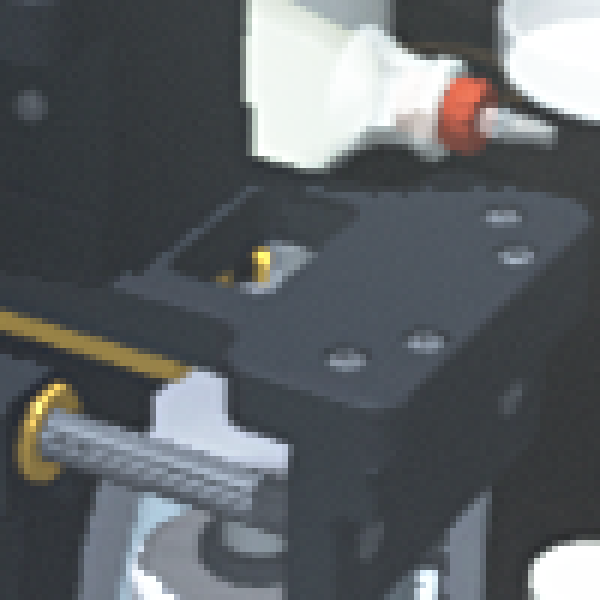

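View pics/top6c.png

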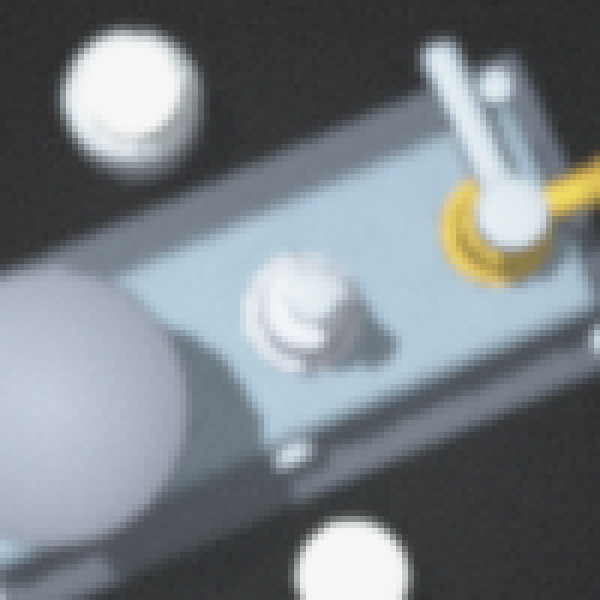

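The gripper is blocking the scene view, and the pin isn't readable in top. Backing off further.

```bash
python3 -m creep '[38,-12,-2,0,0,-3,38,-14,-2,0,0,-5,37,-16,-2,0,0,-5,36,-17,0,0,0,-5,36,-17,0,0,0,-5]';  python3 -m creep '[36,-15,0,0,0,-5,36,-12,0,0,0,-5,36,-10,0,0,0,-5,36,-10,0,0,0,-5,36,-10,0,0,0,-5]'
python3 - <<'E'
from h import *
c='scene'
s=save(c,c+'7'); u=proj(s,[.564,-.216,.11]); x,y=[int(v) for v in u]
i=cv2.imread(f'pics/{c}7.png'); x0=x-40;y0=y-30; 
cv2.imwrite(f'pics/{c}7c.png',cv2.resize(i[y0:y0+80,x0:x0+80],None,fx=7,fy=7,interpolation=3))
for z in (.092,.124,.13,.136): print(z,proj(s,[.5655,-.2175,z]),(proj(s,[.5655,-.2175,z])-[x0,y0])*7)
E
```

```text
clock: 14.35
tool_pos: [0.381, 0.2736, 0.2243]
eef_rot: [0.583, 0.812, -0.013, 0.002]
contact_force: [0.0, 1.5, 0.4]
opening: 0.008
clock: 14.77
tool_pos: [0.247, 0.4028, 0.2207]
eef_rot: [0.394, 0.919, -0.014, 0.001]
contact_force: [0.4, 0.0, -1.0]
opening: 0.007
0.092 [352.33661159 241.00311446] [275.3562811  273.02180124]
0.124 [353.10895631 224.08698289] [280.76269419 154.60888026]
0.13 [353.25683601 220.84807642] [281.79785204 131.93653497]
0.136 [353.40570741 217.58744915] [282.83995188 109.11214407]
```

View pics/scene7.png

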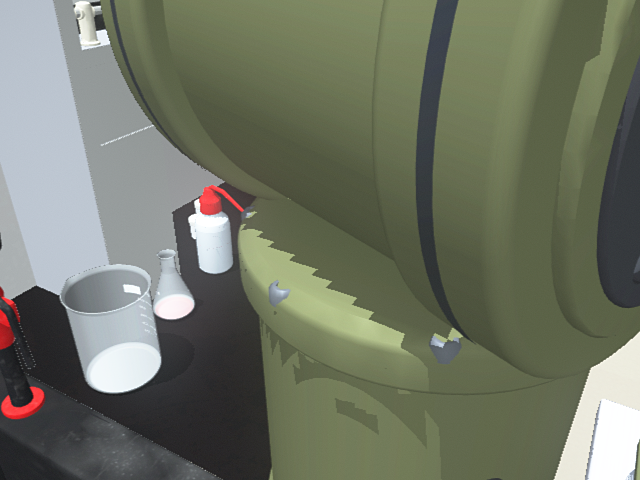

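View pics/scene7c.png

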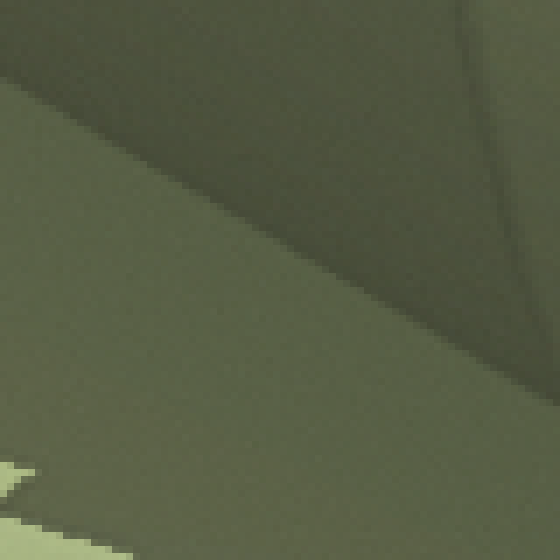

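The arm still covers the pump; the start pose was clear, so I'll go back there.

```bash
python3 plan.py 0.204 0.591 0.24 160 40
```

```text
t 14.82 p [0.2392 0.4082 0.2207] yaw 134.5 F [-4.5  3.3 -0.5] q [-1.08  0.53 -0.09  2.01  0.07  0.63 -0.43] tilt [-0.014 -0.022]
[33.1, 21.9, -4.9, -0.4, 0.0, -7.0, 30.2, 25.8, -4.7, -0.4, 0.0, -7.0, 26.8, 29.4, -4.5, -0.4, 0.0, -7.0, 23.0, 32.4, -4.3, -0.3, 0.0, -4.5, 13.8, 23.2, -2.8, 0.0, 0.0, 0.0]
left mm [0. 0. 0.]
```

```bash
python3 -m creep '[33,22,-5,0,0,-7,30,26,-5,0,0,-7,27,29,-5,0,0,-7,23,32,-4,0,0,-4,14,23,-3,0,0,0]'
python3 - <<'E'
from h import *
c='scene'
s=save(c,c+'8'); u=proj(s,[.564,-.216,.11]); x,y=[int(v) for v in u]
i=cv2.imread(f'pics/{c}8.png'); x0=x-40;y0=y-30; 
cv2.imwrite(f'pics/{c}8c.png',cv2.resize(i[y0:y0+80,x0:x0+80],None,fx=7,fy=7,interpolation=3))
E
```

```text
clock: 15.23
tool_pos: [0.213, 0.5783, 0.2341]
eef_rot: [0.182, 0.983, -0.021, -0.004]
contact_force: [-0.5, -0.2, -0.3]
opening: 0.002
```

View pics/scene8.png

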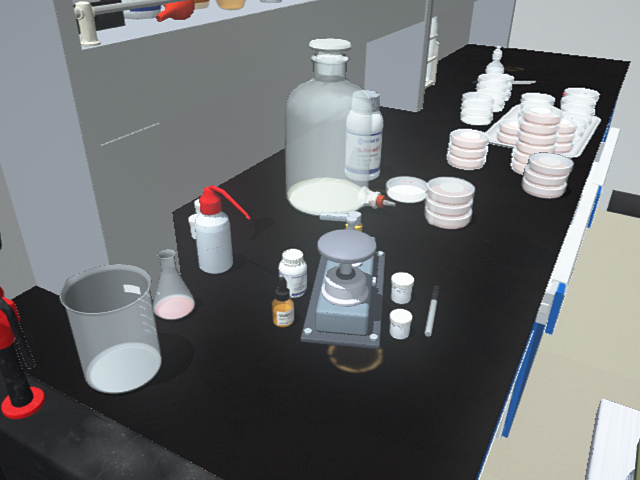

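View pics/scene8c.png

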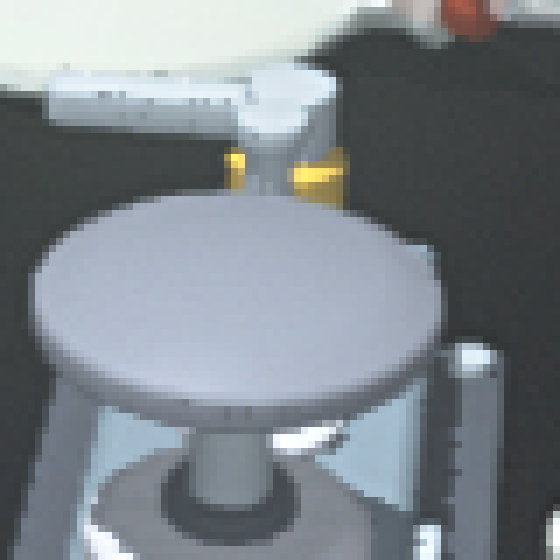

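Run:
```python
from h import *
s=save('scene','scene9'); save('top','top9')
K=10; a=s['color'][:,:,::-1].copy(); x0,y0=325,195
big=cv2.resize(a[y0:y0+40,x0:x0+55],None,fx=K,fy=K,interpolation=cv2.INTER_CUBIC)
big=cv2.convertScaleAbs(big,alpha=1.0)
cl=cv2.createCLAHE(3,(4,4)); l=cv2.cvtColor(big,cv2.COLOR_BGR2LAB); l[:,:,0]=cl.apply(l[:,:,0]); b2=cv2.cvtColor(l,cv2.COLOR_LAB2BGR)
ov=b2.copy()
for z,col in ((.136,(0,0,255)),(.130,(0,255,0)),(.124,(255,0,0))):
    pts=[((proj(s,[.5655+.009*np.cos(t),-.2175+.009*np.sin(t),z])-[x0-.5,y0-.5])*K-.5).astype(int) for t in np.linspace(0,6.3,40)]
    cv2.polylines(ov,[np.array(pts)],True,col,1)
cv2.imwrite('pics/cap9.png',np.vstack([b2,ov])[:, :])
print(b2.shape)
```

```text
(400, 550, 3)
```

View pics/cap9.png

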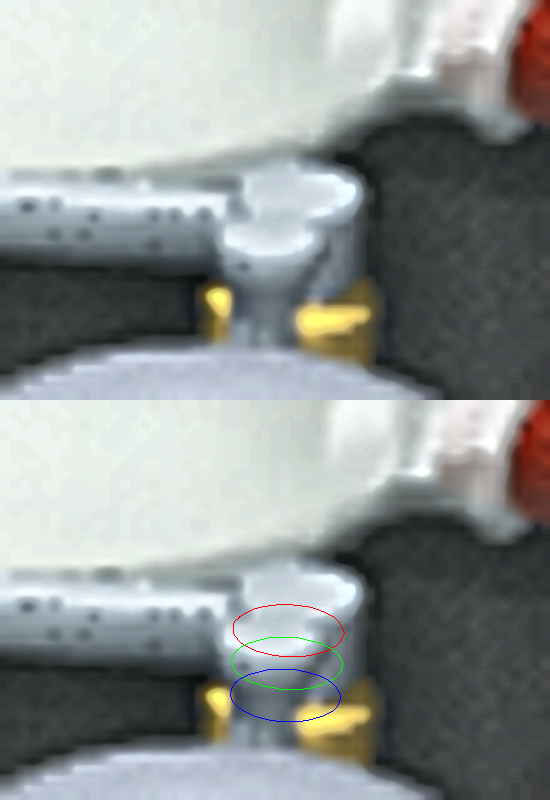

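```bash
python3 - <<'E'
import cv2,numpy as np
for c in ['scene','top']:
    a=cv2.imread(f'pics/{c}0.png');b=cv2.imread(f'pics/{c}9.png')
    d=(cv2.absdiff(a,b).max(2)>45).astype(np.uint8)
    n,_,st,ce=cv2.connectedComponentsWithStats(d)
    print(c,[(st[i].tolist()) for i in range(1,n) if st[i][4]>8])
E
python3 -c "
from plant import get_state; s=get_state(); print(s['clock'],s['qd'],s['contact_force'])"
```

```text
scene [[346, 203, 4, 9, 18], [320, 214, 37, 16, 233]]
top [[359, 205, 12, 21, 115], [379, 214, 22, 21, 229], [350, 254, 5, 6, 21], [169, 474, 27, 6, 107]]
15.3833 [ 0.01916975 -0.02865203  0.03350956  0.08174394  0.00753834  0.00676117
  0.00097939] [ 0.39086053 -0.47312395 -0.40280503]
```

Comparing pictures from before and after, only the valve handle, the pin and its shadow, and the arm have changed. The bystanders haven't moved, the plunger head is back where it was, and the arm is clear. Handing in.

```bash
python3 -c "
from plant import finish_job; print(finish_job())"
```

```text
the job is handed in; nothing more can be done
None
```

The pump looks ready for filtering: the valve is shut, the pin is out and the plunger is back up. I handed the job in at about 15.4 s; the hand-in gives no verdict.

- **Valve:** I pushed the handle round with the shut fingers until it stopped moving against its stop. In the top picture it points within about 0.02 rad of the shut direction.
- **Plunger:** I then made 7 strokes, each down to the hard stop (about 130 mm above the worktop) and fully released. At the end its head looks the same as at the start in both cameras.
- **Pin:** I judged its height from the scene camera after the strokes. The cap's top is about 135 mm above the worktop, so the pin is out by roughly 35 mm, give or take 1.5 mm. Seven strokes of 6 mm would also cover the whole 36 mm.
- **Bystanders:** comparing pictures from before and after shows no change at any of the pots, bottles, flask or marker.
- **Forces:** the first stroke hit the hard stop at about 53 N at the wrist; the later ones stayed below 30 N. The arm was back near its start pose, touching nothing, when I handed in.

**Not confirmed:** I could not see the black ring itself, because the plunger head hides the collar in the scene view and the top view looks almost straight down on the pin. The trained network gave no usable pin position either: it found nothing in the scene camera, and its best guess in the top one was wrong.

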